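# Fit the orange stroke spacer to the cake depositor's stop rod

### The job

The next batch is the orange-topped cakes, so fit the orange C-shaped spacer to the dark stop bracket with the white arm: pick it up by its fin, slide it sideways through its gap onto the bracket's upright steel rod until the rod is inside the ring, and leave it lying flat on the bracket's base. Leave the green and the blue spacer where they are.

Things in the scene. Friction and masses are not known exactly. Their poses are not given: they have to be found in the camera images.
- orange_spacer: Orange plastic flat C-ring with grip fin. Origin: ring centre, underside. Gap to +x, z up. Ring 70 outside, 44 inside diameter, 18 thick; gap 32 at its narrowest (17 from centre), flaring to 55. A tang (26 wide, 12 high) runs along -x to 74 from the centre and carries an upright fin, centred 60 from the ring centre: 24 along x, 14 thick along y (pinch it so), top 65 up. About 0.1 kg. All mm.
- green_spacer: Green plastic flat C-ring with grip fin. Origin: ring centre, underside. Gap to +x, z up. Same shape and size as the orange one; to be left alone.
- blue_spacer: Blue plastic flat C-ring with grip fin. Origin: ring centre, underside. Gap to +x, z up. Same shape and size as the orange one; to be left alone.
- stop: Fixed bracket: dark base, white arm. Origin: on the rod's axis at bench level; z up; open side -x. Base 25 high, x -75 to 95, 110 wide. Upright steel rod, 12 diameter, from the base top (25 up) to an overhead arm (underside 70 up, top 90, red nut on it over the rod to 96). Arm 24 wide, from x -14 back to a 24 wide column, front face at x 72. Slide spacers on along its +x. All mm.
Things that resemble listed ones, but are neither listed nor needed, are in the scene too. What is shaped like the orange_spacer but yellow is not meant.

How it is judged:
At the end, for the whole second after the job is handed in: The orange spacer lies flat (within 7 degrees) and at rest on the bracket's base, underside within 5 mm of the base's top, with the rod inside its ring (ring centre within 18 mm of the rod's axis); the green and blue spacers are within 30 mm of where they started (horizontal distance between orange_spacer and stop below 0.018 m and z of orange_spacer in the frame of stop between 0.02 and 0.03 m and angle between orange_spacer's own z axis and vertical below 0.12 rad and linear speed of orange_spacer below 0.02 m/s and distance of each of green_spacer, blue_spacer from where it was at the start of the episode below 0.03 m); the robot touches nothing.
It fails at once if the green spacer is moved by more than 30 mm (distance of green_spacer from where it was at the start of the episode above 0.03 m).
It fails at once if the blue spacer is moved by more than 30 mm (distance of blue_spacer from where it was at the start of the episode above 0.03 m).
It also fails if it takes over 40 s, if anything falls off the work surface, if the arm or the gripper's body presses on something with over 40 N, if the wrist force passes 120 N, or if a joint passes its speed limit or range.

### The arm

A 6-joint arm with a two-finger parallel gripper is mounted at the origin on the work surface. World frame = base frame: x ahead of the robot, y to its left, z up, the work surface at z = 0. Lengths are in m, angles in rad, forces in N, time in s.
With the tool pointing down it reaches from about 0.35 to 0.85 m from the base axis. Payload 8.1 kg.
Tool frame: the origin (TCP) lies on the mounting face of the last link; the fingertips stand ahead of it and the grasp point (between the pads) lies 167 mm ahead of it (bot.nose_length is the y of the fingertips in the tool frame, in m); y points along the fingers, x is the direction in which the jaws open and shut, and the axes are right-handed (so a half turn about y gives the same grasp; the last joint's range is limited). The gripper opens to 93 mm and grips with 3 to 60 N. Pads are 15 mm wide; open, the fingers measure 128 mm over their backs; the gripper's body (75 mm by 188 mm) begins 65 mm behind the grasp point.
Start: joints at [1.185, 0.13, 1.488, -0, 1.523, -0.085], TCP at [0.178, 0.573, 0.405] pointing down, gripper open.
Joint ranges: [-2.96, 2.96], [-0.89, 2.26], [0.02, 2.5], [-1.34, 4.48], [0, 2.73], [-2.66, 2.66]. Speed limits (rad/s): [2.39, 2.39, 2.79, 3.14, 3.14, 3.14].

### API

Orientations are given as a unit quaternion [w, x, y, z].
In Python, from bench import read_state, read_camera, camera_params, ticket, bot gives the robot as it stands. The module is installed in compiled form; this text tells all that it offers.
- The arm moves only by the tool play_rows, never from a script. Its argument "targets" is a list that holds one entry, the list of rows, each a list of 6 numbers: the shift along the tool's x, y, z in mm, then the turn, a rotation vector about the tool's x, y, z in degrees. In form: [[[x, y, z, ax, ay, az], ...]]. A call has 1 to 8 rows; each row is the pose to reach, as a shift and turn from the pose commanded when the call began, along the tool's axes at that moment; what a row does not reach only later rows make up. A row lasts 1/10 s, in which the tool goes at most 50 mm and 8.59 degrees, less where a joint would pass 70% of its speed; a pose out of reach is approached as far as the arm can. A call with a gripper value outside its range is refused whole. "hand" is the finger opening in mm, from 0 to 93, set as the call begins (left out, the last holds). The fingers move at their own pace and stop on an object; "force" is the grip in N (left out, the last holds). Time passes only in rows, so rows that repeat a pose let the fingers close. It gives the time, the measured TCP pose, the force and the opening at its end, in the units of the state.
- read_state(): the state, without advancing time (a new reading comes with each control period).
- read_camera(name): name is "side" or "top" or "wrist"; returns (picture, depth): 480x640x3 uint8, red, green, blue; 480x640 float32, m along the optical axis (not along the pixel's ray), 0 where there is no reading.
- camera_params(name): a dict with "intrinsics" (3x3 intrinsics, pixels), "view" (4x4, takes a point from world to camera coordinates). Camera axes: x right, y down, z forward; pixel columns grow to the right and rows downward; lengths in m; the calibration is good to about 2 mm. A picture is of the moment at which its call begins: read the wrist's pose just before it. camera_params takes no time and is no camera call; for the wrist camera it gives the pose at the moment of the call.
- ticket.sign_off(): hands the job in, once; it reports no verdict.
The state is a dict: "clock": time; "qpos": joint angles; "dq": joint speeds; "effort": joint torques, N m; "tcp_pos": TCP position; "tcp_rot": TCP orientation; "wrist_force": force on the tool from outside, world axes, zero at the start; "moment": the same for the moment, N m; "finger_gap": finger opening in m.
Only numpy, scipy, OpenCV 4.12 (cv2) and the standard library are available. Lean on these libraries where they do the work, as an engineer would, in place of code of your own. Each camera call takes 0.05 s, during which the arm holds its last target.

## Working session

There is one attempt and no reset: what is moved stays moved. The work goes in short steps, Python scripts to look and compute and a tool call to move; the robot and the scene stay as the last step left them, time stands still between calls to the robot, and variables do not carry over. Pictures are saved under pics/ and viewed, and the job is handed in when it is done.

Besides the shell and the picture viewer there is one more tool, called after "Emit:" in YAML: its name, and indented under it one key for each argument. play_rows: Moves the arm, as the interface text tells. Its arguments: {"type":"object","properties":{"targets":{"type":"array","items":{"type":"array","items":{"type":"array","items":{"type":"number"}}}},"hand":{"type":"number"},"force":{"type":"number"}},"required":["targets"]}

```bash
mkdir -p pics; python3 - <<'E'
from bench import *
import cv2,numpy as np
print(read_state(), bot.nose_length)
for n in ("top","side","wrist"):
    p,d=read_camera(n); c=camera_params(n)
    np.savez(f"{n}0.npz",p=p,d=d,K=c["intrinsics"],V=c["view"])
    cv2.imwrite(f"pics/{n}0.png",p[:,:,::-1]); print(n,c)
E
```

```text
{'clock': 0.0, 'qpos': array([ 1.18456133e+00,  1.31170355e-01,  1.48928710e+00, -1.31992184e-06,
        1.52300563e+00, -8.53793261e-02]), 'dq': array([-0.00191302,  0.00109029,  0.00010663, -0.00272807,  0.0005406 ,
       -0.00019864]), 'effort': array([ 9.73229871e-04, -5.59833598e+01, -4.91773081e+01,  7.66668445e-02,
        3.50260839e-02, -1.80628376e-04]), 'tcp_pos': array([0.17768171, 0.57284408, 0.40367735]), 'tcp_rot': array([-0.56893802,  0.56962966,  0.41885912, -0.41998645]), 'wrist_force': array([0.81126154, 0.52744391, 0.09659888]), 'moment': array([-0.01000779,  0.02770603,  0.03741104]), 'finger_gap': 0.09280704782217929} 0.1861
top {'intrinsics': array([[456.70332584,   0.        , 324.95933988],
       [  0.        , 456.70332584, 234.59930081],
       [  0.        ,   0.        ,   1.        ]]), 'view': array([[-0.01017377, -0.99957195, -0.02743008,  0.02844749],
       [-0.99875321,  0.0114985 , -0.04857795,  0.54199461],
       [ 0.04887256,  0.02690166, -0.99844267,  0.98593602],
       [ 0.        ,  0.        ,  0.        ,  1.        ]])}
side {'intrinsi
[... 239 characters left out ...]
.29555721, -0.69215627, -0.658457  ,  0.1867037 ],
       [ 0.23538701,  0.61523677, -0.75238067,  0.69906616],
       [ 0.        ,  0.        ,  0.        ,  1.        ]])}
wrist {'intrinsics': array([[347.99153137,   0.        , 319.9042099 ],
       [  0.        , 347.99153137, 237.94880544],
       [  0.        ,   0.        ,   1.        ]]), 'view': array([[ 2.96322204e-01,  9.55088023e-01, -1.38075922e-04,
        -6.00686645e-01],
       [ 9.15584412e-01, -2.84024801e-01,  2.84666642e-01,
        -3.37164035e-02],
       [ 2.71842483e-01, -8.44794669e-02, -9.58626561e-01,
         3.90405442e-01],
       [ 0.00000000e+00,  0.00000000e+00,  0.00000000e+00,
         1.00000000e+00]])}
```

View pics/top0.png

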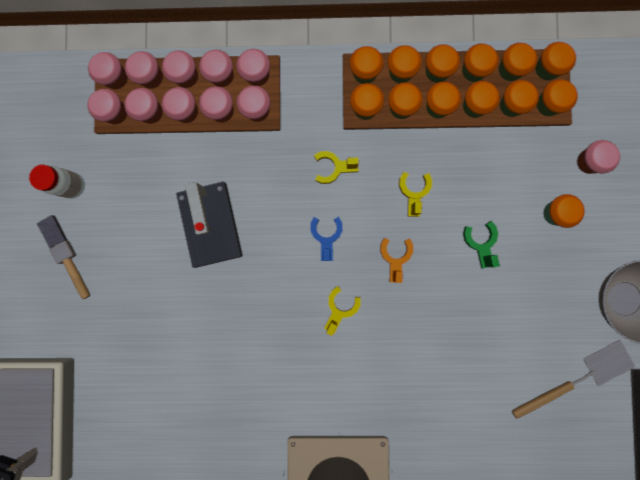

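View pics/side0.png

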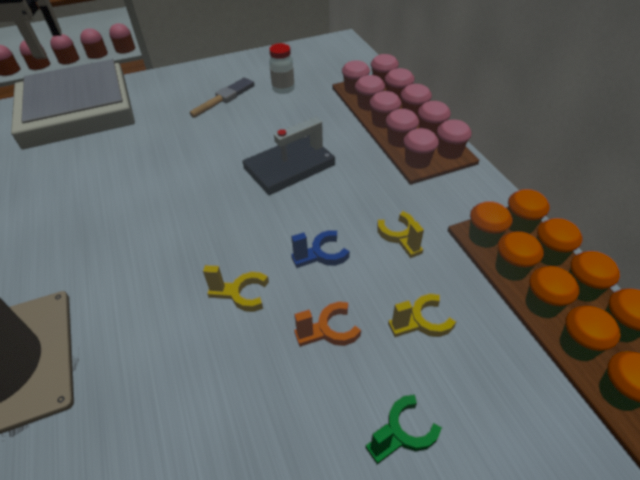

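View pics/wrist0.png

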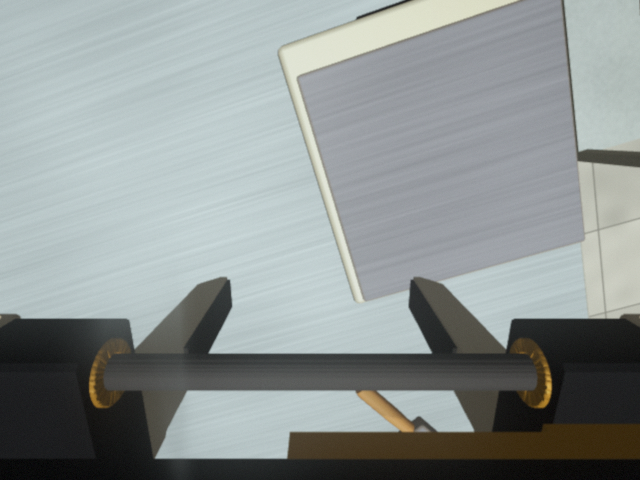

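The top view shows these C-shapes:
- Yellow at (336,167), (415,193) and (343,308).
- Blue at (326,238).
- Green at (483,244).
- Orange at (397,260), which is the only orange C-ring with a fin, so it's the one meant.

The bracket's red nut is at (200,227). Next I'll enlarge and measure.

```bash
cat > h.py <<'E'
import numpy as np,cv2
def load(n):
    f=np.load(n); return f["p"],f["d"],f["K"],f["V"]
def world(u,v,z,K,V):
    # ray to plane z
    R,t=V[:3,:3],V[:3,3]; c=-R.T@t
    r=np.stack([(np.asarray(u,float)-K[0,2])/K[0,0],(np.asarray(v,float)-K[1,2])/K[1,1],np.ones_like(np.asarray(u,float))],-1)@R
    s=(z-c[2])/r[...,2]; return c+s[...,None]*r
def cloud(d,K,V,m):
    v,u=np.nonzero(m&(d>0)); z=d[v,u]
    P=np.stack([(u-K[0,2])/K[0,0]*z,(v-K[1,2])/K[1,1]*z,z],-1)
    return (P-V[:3,3])@V[:3,:3],u,v
def proj(P,K,V):
    q=np.atleast_2d(P)@V[:3,:3].T+V[:3,3]; q=q@K.T; return q[:,:2]/q[:,2:]
E
python3 - <<'E'
from h import *
p,d,K,V=load("top0.npz")
a=cv2.resize(p[220:300,360:440],None,fx=5,fy=5,interpolation=2)
b=cv2.resize(p[170:280,165:255],None,fx=4.2,fy=4.2,interpolation=2)[:400]
b=cv2.copyMakeBorder(b,0,400-b.shape[0] if b.shape[0]<400 else 0,0,0,0)
cv2.imwrite("pics/crop1.png",np.hstack([a,b])[:,:,::-1])
hsv=cv2.cvtColor(p,cv2.COLOR_RGB2HSV)
def blob(lo,hi,box):
    m=cv2.inRange(hsv,lo,hi)>0; k=np.zeros_like(m); u0,v0,u1,v1=box; k[v0:v1,u0:u1]=1; return m&k
for n,lo,hi,box in [("orange",(5,120,60),(17,255,255),(370,225,430,295)),("blue",(100,120,50),(130,255,255),(300,205,355,275)),("green",(45,100,40),(85,255,255),(455,215,510,275))]:
    m=blob(lo,hi,box); P,u,v=cloud(d,K,V,m)
    r=P[(P[:,2]<.03)&(P[:,2]>.013)]; f=P[P[:,2]>.055]
    print(n,m.sum(),"z pct",np.percentile(P[:,2],[2,25,50,75,98]).round(4),"fin",f.mean(0).round(4),len(f), np.ptp(f,0) if len(f) else 0)
    # template fit: ring centre & angle, from low-region points on top at z .018
    far=r
    from scipy.optimize import minimize
    def inside(q,c,th):
        e=q[:,:2]-c; x=e@[np.cos(th),np.sin(th)]; y=e@[-np.sin(th),np.cos(th)]; return x,y
    W=world(u,v,.018,K,V)[:,:2]
    low=P[:,2]<.03; W=W[low]
    # grid search with IoU on rastered grid
    best=None
    f0=f[:,:2].mean(0)
    for th in np.radians(np.arange(-60,61,2)):
      for dx in np.arange(-.012,.0121,.002):
        for dy in np.arange(-.012,.0121,.002):
          c=f0+.06*np.array([np.cos(th),np.sin(th)])+[dx,dy]
          x,y=inside(W,c,th); rr=np.hypot(x,y)
          e=np.minimum(np.abs(rr-.0285),.03)
          e=np.where((x<-.03)&(abs(y)<.014),0.0065,e)
          e=np.where((x>.017)&(abs(y)<.016),.03,e)
          s=np.minimum(e,.03).mean()
          if best is None or s<best[0]: best=(s,c,th)
    print(best[0],best[1].round(4),np.degrees(best[2]), "fin dir", np.degrees(np.arctan2(*(best[1]-f0)[::-1])),np.linalg.norm(best[1]-f0))
print("nut",world(200,227,.096,K,V))
for u,v in [(178,194),(226,182),(242,256),(194,267)]: print("base corner",world(u,v,.025,K,V))
E
```

```text
orange 588 z pct [0.0086 0.0156 0.0179 0.0201 0.0667] fin [ 0.4519 -0.1283  0.065 ] 83 [0.02285396 0.01303377 0.00894901]
0.004139130050875761 [ 0.5098 -0.1324] -2.0 fin dir -4.040102860070236 0.05810784870156542
blue 537 z pct [0.0046 0.0148 0.0175 0.0195 0.0663] fin [0.5    0.0212 0.0646] 72 [0.02085082 0.01263501 0.00871189]
0.004037125754344778 [0.558  0.0192] 0.0 fin dir -1.9749340108819786 0.05803447251418763
green 668 z pct [0.0094 0.015  0.0177 0.0198 0.0665] fin [ 0.4828 -0.3248  0.0644] 90 [0.02257743 0.01769893 0.01375959]
0.004573709803090669 [ 0.5399 -0.3123] 10.0 fin dir 12.272780187109673 0.05842363992355438
nut [0.55655258 0.27326032 0.096     ]
base corner [0.63452835 0.3436321  0.025     ]
base corner [0.65946182 0.2377496  0.025     ]
base corner [0.49730668 0.2027541  0.025     ]
base corner [0.47450076 0.30764776 0.025     ]
```

View pics/crop1.png

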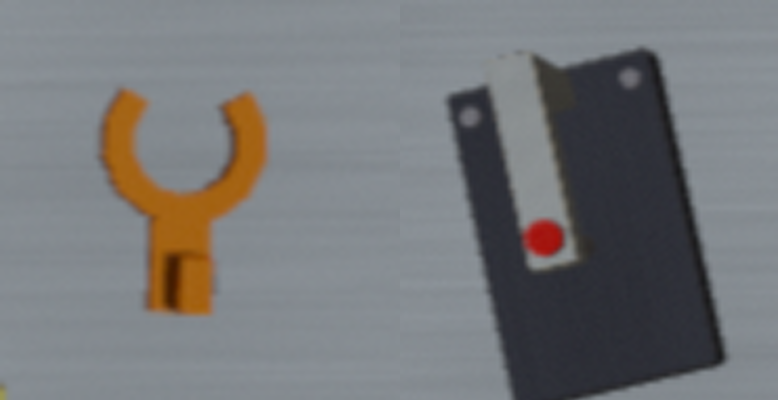

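The crop confirms a single orange C-ring, gap up in the picture and fin at the bottom. The bracket measurements agree: nut and corners give the rod at (0.556, 0.272) with yaw about 12.7°, and the base measures 165–170 x 109 mm.

```bash
cat > mv.py <<'E'
import sys
from h import *
from scipy.spatial.transform import Rotation as R
from bench import read_state
def plan(gp,yaw,L=.167,show=True):
    """grasp point world, spacer yaw deg; tool down, jaws along spacer y"""
    s=read_state(); q=s["tcp_rot"]; R0=R.from_quat(q[[1,2,3,0]])
    best=None
    for k in (1,-1):
        a=np.radians(yaw); tx=k*np.array([-np.sin(a),np.cos(a),0]); ty=np.array([0,0,-1.]); tz=np.cross(tx,ty)
        Rt=R.from_matrix(np.stack([tx,ty,tz],1)); rv=(R0.inv()*Rt).as_rotvec(degrees=True)
        if best is None or np.linalg.norm(rv)<np.linalg.norm(best[1]): best=(Rt,rv)
    tcp=np.array(gp)-L*best[0].apply([0,1,0])
    sh=R0.inv().apply(tcp-s["tcp_pos"])*1000
    if show: print("t",s["clock"],"tcp",s["tcp_pos"].round(4),"gap",s["finger_gap"].round(4),"F",s["wrist_force"].round(1),"q",s["qpos"].round(2)); print("axes\n",R0.as_matrix().round(2)); print("row",sh.round(1),best[1].round(2))
    return sh,best[1]
if __name__=="__main__":
    a=list(map(float,sys.argv[1:])); plan(a[:3],a[3])
E
python3 mv.py .452 -.128 .165 -3.5
```

```text
Traceback (most recent call last):
  File "mv.py", line 18, in <module>
    a=list(map(float,sys.argv[1:])); plan(a[:3],a[3])
                                     ~~~~^^^^^^^^^^^^
  File "mv.py", line 15, in plan
    if show: print("t",s["clock"],"tcp",s["tcp_pos"].round(4),"gap",s["finger_gap"].round(4),"F",s["wrist_force"].round(1),"q",s["qpos"].round(2)); print("axes\n",R0.as_matrix().round(2)); print("row",sh.round(1),best[1].round(2))
                                                                    ^^^^^^^^^^^^^^^^^^^^^
AttributeError: 'float' object has no attribute 'round'
```

```bash
sed -i 's/s\["finger_gap"\].round(4)/round(s["finger_gap"],4)/' mv.py; python3 mv.py .452 -.128 .165 -3.5
```

```text
t 0.15 tcp [0.1777 0.5729 0.4039] gap 0.0931 F [-0.1  0.1  0.2] q [ 1.18  0.13  1.49  0.    1.52 -0.09]
axes
 [[ 0.3  -0.   -0.96]
 [ 0.96 -0.    0.3 ]
 [-0.   -1.    0.  ]]
row [-588.1   72.7 -469.7] [ -0.02 -13.73  -0.08]
```

Emit:
play_rows:
  targets:
    - [[-588,73,-470,0,-13.7,0],[-588,73,-470,0,-13.7,0],[-588,73,-470,0,-13.7,0],[-588,73,-470,0,-13.7,0],[-588,73,-470,0,-13.7,0],[-588,73,-470,0,-13.7,0],[-588,73,-470,0,-13.7,0],[-588,73,-470,0,-13.7,0]]
  hand: 60

```text
clock: 0.95
tcp_pos: [0.323, 0.2006, 0.3659]
tcp_rot: [-0.515, 0.515, 0.485, -0.484]
wrist_force: [1.7, -0.3, 0.1]
finger_gap: 0.0601
```

```bash
python3 mv.py .452 -.128 .165 -3.5
```

```text
t 0.95 tcp [0.323  0.2006 0.3659] gap 0.0601 F [ 1.7 -0.3  0.1] q [ 0.42 -0.49  2.11 -0.    1.52 -1.09]
axes
 [[ 0.06  0.   -1.  ]
 [ 1.    0.    0.06]
 [ 0.   -1.   -0.  ]]
row [-320.1   33.9 -148.8] [ 0.03 -0.    0.01]
```

Emit:
play_rows:
  targets:
    - [[-320,34,-149,0,0,0],[-320,34,-149,0,0,0],[-320,34,-149,0,0,0],[-320,34,-149,0,0,0],[-320,34,-149,0,0,0],[-320,34,-149,0,0,0],[-320,34,-149,0,0,0],[-320,34,-149,0,0,0]]

```text
clock: 1.75
tcp_pos: [0.4525, -0.1306, 0.331]
tcp_rot: [0.516, -0.516, -0.483, 0.484]
wrist_force: [-1.0, 1.2, -1.0]
finger_gap: 0.0603
```

Emit:
play_rows:
  targets:
    - [[0,0,0,0,0,0],[0,0,0,0,0,0]]

```text
clock: 1.95
tcp_pos: [0.4517, -0.1255, 0.3319]
tcp_rot: [0.516, -0.515, -0.484, 0.484]
wrist_force: [-0.3, 0.7, 0.2]
finger_gap: 0.0602
```

```bash
python3 mv.py .452 -.128 .165 -3.5; python3 - <<'E'
from bench import *
from h import *
for n in ("wrist","side"):
    c=camera_params(n); p,d=read_camera(n)
    np.savez(n+"1.npz",p=p,d=d,K=c["intrinsics"],V=c["view"])
    cv2.imwrite(f"pics/{n}1.png",p[:,:,::-1])
p,d,K,V=load("wrist1.npz")
hsv=cv2.cvtColor(p,cv2.COLOR_RGB2HSV)
m=cv2.inRange(hsv,(5,120,60),(17,255,255))>0
P,u,v=cloud(d,K,V,m); k=np.hypot(P[:,0]-.48,P[:,1]+.13)<.09; P=P[k]
f=P[P[:,2]>.06]; r=P[(P[:,2]>.014)&(P[:,2]<.022)]
print(len(f),len(r)); 
for Q in (f,r):
    if len(Q): print((Q.min(0)+Q.max(0))/2,np.ptp(Q,0),cv2.minAreaRect((Q[:,:2]*1000).astype(np.float32)))
E
```

```text
t 1.95 tcp [ 0.4517 -0.1255  0.3319] gap 0.0602 F [-0.3  0.7  0.2] q [-0.38 -0.18  1.93  0.    1.4  -1.89]
axes
 [[ 0.06 -0.   -1.  ]
 [ 1.    0.    0.06]
 [ 0.   -1.    0.  ]]
row [-2.5 -0.1 -0.4] [-0.05 -0.03  0.04]
1241 1928
[ 0.44249943 -0.10063242  0.16187618] [0.04632014 0.1082702  0.20357083] ((442.1588134765625, -100.59785461425781), (44.87760543823242, 107.10624694824219), 2.438361406326294)
[ 0.48985212 -0.13192313  0.01788973] [0.09612536 0.06960609 0.0077284 ] ((489.05731201171875, -130.61904907226562), (69.26970672607422, 94.48411560058594), 86.493408203125)
```

View pics/wrist1.png

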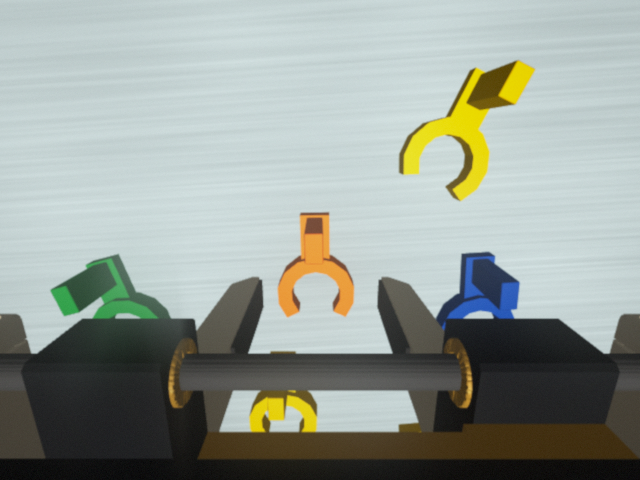

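```bash
python3 - <<'E'
from h import *
p,d,K,V=load("wrist1.npz")
hsv=cv2.cvtColor(p,cv2.COLOR_RGB2HSV)
m=cv2.inRange(hsv,(5,100,40),(17,255,255))>0
m[:205]=0;m[330:]=0;m[:,:270]=0;m[:,360:]=0
P,u,v=cloud(d,K,V,m)
f=P[(P[:,2]>.061)&(P[:,2]<.068)]
print(len(f),f.mean(0),cv2.minAreaRect((f[:,:2]*1000).astype(np.float32)))
r=P[(P[:,2]>.015)&(P[:,2]<.021)]
a=np.radians(-3.5)
x=r[:,:2]@[np.cos(a),np.sin(a)]; y=r[:,:2]@[-np.sin(a),np.cos(a)]
print(x.min(),x.max(),y.min(),y.max())
E
python3 mv.py .452 -.128 .045 -3.5
```

```text
573 [ 0.45332949 -0.12951782  0.06475788] ((453.6546325683594, -129.59840393066406), (13.632631301879883, 23.903392791748047), 86.57018280029297)
0.4488774739325999 0.5433645292803144 -0.13533855005981185 -0.06588653817310898
t 2.05 tcp [ 0.4518 -0.1249  0.3323] gap 0.0601 F [-0.3 -0.1  0. ] q [-0.38 -0.19  1.93  0.    1.4  -1.89]
axes
 [[ 0.06  0.   -1.  ]
 [ 1.    0.    0.06]
 [ 0.   -1.   -0.  ]]
row [ -3.1 120.3  -0.3] [0.01 0.06 0.01]
```

Emit:
play_rows:
  targets:
    - [[-4,40,-1,0,0,0],[-4,80,-1,0,0,0],[-4,110,-1,0,0,0],[-4,120,-1,0,0,0],[-4,120,-1,0,0,0],[-4,120,-1,0,0,0]]

```text
clock: 2.65
tcp_pos: [0.4535, -0.13, 0.2138]
tcp_rot: [-0.514, 0.516, 0.485, -0.484]
wrist_force: [0.2, 1.1, 0.6]
finger_gap: 0.0598
```

Emit:
play_rows:
  targets:
    - [[0,0,0,0,0,0],[0,0,0,0,0,0],[0,0,0,0,0,0],[0,0,0,0,0,0],[0,0,0,0,0,0],[0,0,0,0,0,0]]
  hand: 5
  force: 40

```text
clock: 3.25
tcp_pos: [0.4528, -0.1303, 0.2121]
tcp_rot: [0.515, -0.515, -0.484, 0.484]
wrist_force: [0.7, -0.4, -0.1]
finger_gap: 0.0166
```

```bash
python3 mv.py .452 -.128 .145 -3.5
```

```text
t 3.25 tcp [ 0.4528 -0.1303  0.2121] gap 0.0166 F [ 0.7 -0.4 -0.1] q [-0.39 -0.03  2.02  0.    1.15 -1.9 ]
axes
 [[ 0.06 -0.   -1.  ]
 [ 1.    0.    0.06]
 [ 0.   -1.    0.  ]]
row [  2.2 -99.9   0.9] [-0.   -0.04  0.  ]
```

Opening is still 16.6 mm, so I'll let the fingers finish closing, then lift.

Emit:
play_rows:
  targets:
    - [[0,0,0,0,0,0],[0,0,0,0,0,0],[0,0,0,0,0,0]]

```text
clock: 3.55
tcp_pos: [0.4527, -0.1303, 0.2121]
tcp_rot: [0.515, -0.515, -0.484, 0.484]
wrist_force: [-1.2, 0.8, 0.4]
finger_gap: 0.0141
```

Emit:
play_rows:
  targets:
    - [[0,-10,0,0,0,0],[0,-30,0,0,0,0],[0,-60,0,0,0,0],[0,-90,0,0,0,0],[0,-100,0,0,0,0],[0,-100,0,0,0,0]]

```text
clock: 4.15
tcp_pos: [0.4534, -0.1305, 0.3141]
tcp_rot: [-0.514, 0.516, 0.485, -0.484]
wrist_force: [0.0, 1.0, -0.9]
finger_gap: 0.0141
```

```bash
python3 - <<'E'
from bench import *
from h import *
for n in ("wrist","side","top"):
    c=camera_params(n); p,d=read_camera(n)
    np.savez(n+"2.npz",p=p,d=d,K=c["intrinsics"],V=c["view"])
    cv2.imwrite(f"pics/{n}2.png",p[:,:,::-1])
E
python3 mv.py .452 -.128 .145 -3.5
```

```text
t 4.3 tcp [ 0.4522 -0.13    0.3104] gap 0.0136 F [ 0.3 -0.1 -0.6] q [-0.39 -0.16  1.95  0.    1.35 -1.9 ]
axes
 [[ 0.06 -0.   -1.  ]
 [ 1.    0.    0.06]
 [ 0.   -1.    0.  ]]
row [ 2.  -1.6  0.3] [-0.13 -0.03  0.04]
```

View pics/side2.png

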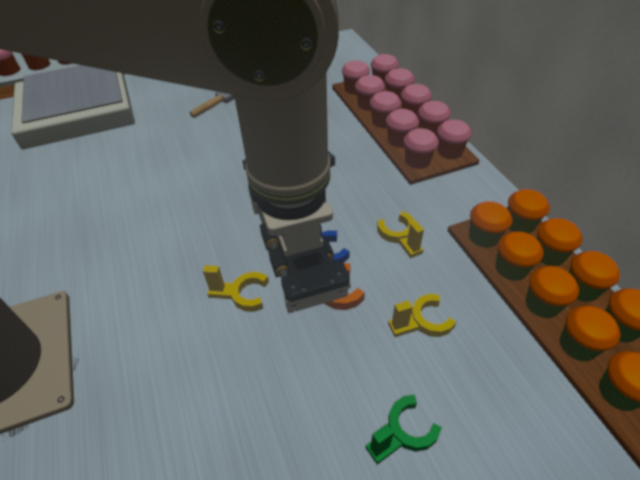

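View pics/wrist2.png

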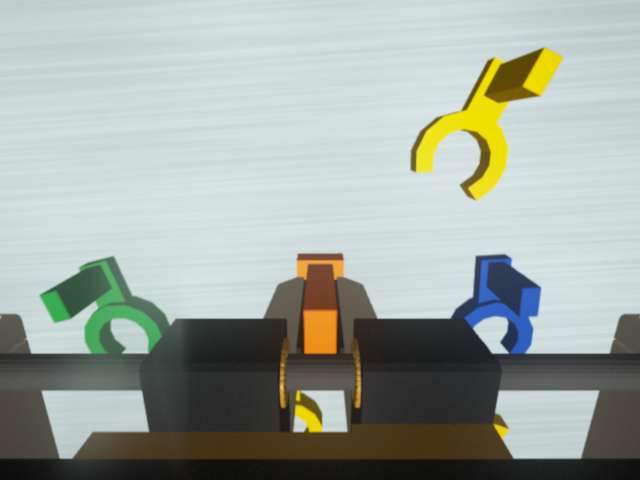

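The fin is held between the fingers in the wrist view (320,300), and the ring edge shows at (348,298) in the side view. Next I'll check tilt and plan the carry.

```bash
python3 - <<'E'
from h import *
for n,box in (("side2.npz",(310,250,380,320)),("top2.npz",(350,180,450,320)),("wrist2.npz",(290,245,350,280))):
    p,d,K,V=load(n); hsv=cv2.cvtColor(p,cv2.COLOR_RGB2HSV)
    m=cv2.inRange(hsv,(5,120,40),(17,255,255))>0; k=np.zeros_like(m);u0,v0,u1,v1=box;k[v0:v1,u0:u1]=1
    P,u,v=cloud(d,K,V,m&k)
    P=P[(P[:,2]>.05)&(P[:,2]<.2)]
    if len(P)<5: print(n,len(P));continue
    print(n,len(P),P.min(0).round(3),P.max(0).round(3))
    if len(P)>20:
        h,e=np.histogram(P[:,2],np.arange(.06,.2,.004)); print(dict(zip(e.round(3),h)))
        k=(P[:,2]>.108)&(P[:,2]<.128);Q=P[k]
        if len(Q)>20:
            A=np.c_[Q[:,:2]-[.48,-.13],np.ones(len(Q))]; print(np.linalg.lstsq(A,Q[:,2],rcond=None)[0])
E
python3 mv.py .36 .2277 .155 12.7
python3 mv.py .36 .2277 .075 12.7 | tail -1
```

```text
side2.npz 357 [ 0.486 -0.171  0.107] [ 0.536 -0.107  0.122]
{np.float64(0.06): np.int64(0), np.float64(0.064): np.int64(0), np.float64(0.068): np.int64(0), np.float64(0.072): np.int64(0), np.float64(0.076): np.int64(0), np.float64(0.08): np.int64(0), np.float64(0.084): np.int64(0), np.float64(0.088): np.int64(0), np.float64(0.092): np.int64(0), np.float64(0.096): np.int64(0), np.float64(0.1): np.int64(0), np.float64(0.104): np.int64(10), np.float64(0.108): np.int64(39), np.float64(0.112): np.int64(55), np.float64(0.116): np.int64(192), np.float64(0.12): np.int64(61), np.float64(0.124): np.int64(0), np.float64(0.128): np.int64(0), np.float64(0.132): np.int64(0), np.float64(0.136): np.int64(0), np.float64(0.14): np.int64(0), np.float64(0.144): np.int64(0), np.float64(0.148): np.int64(0), np.float64(0.152): np.int64(0), np.float64(0.156): np.int64(0), np.float64(0.16): np.int64(0), np.float64(0.164): np.int64(0), np.float64(0.168): np.int64(0), np.float64(0.172): np.int64(0), np.float64(0.176): np.int64(0), np.float64(0.18): np.int64(0), np.float64(0.184): np.int64(0), np.float64(0.188)
[... 2023 characters left out ...]
.int64(0), np.float64(0.148): np.int64(0), np.float64(0.152): np.int64(0), np.float64(0.156): np.int64(0), np.float64(0.16): np.int64(0), np.float64(0.164): np.int64(0), np.float64(0.168): np.int64(0), np.float64(0.172): np.int64(0), np.float64(0.176): np.int64(0), np.float64(0.18): np.int64(0), np.float64(0.184): np.int64(0), np.float64(0.188): np.int64(0), np.float64(0.192): np.int64(0)}
[ 0.07622682 -0.0067385   0.1187317 ]
t 4.3 tcp [ 0.4522 -0.13    0.3104] gap 0.0136 F [ 0.3 -0.1 -0.6] q [-0.39 -0.16  1.95  0.    1.35 -1.9 ]
axes
 [[ 0.06 -0.   -1.  ]
 [ 1.    0.    0.06]
 [ 0.   -1.    0.  ]]
row [351.3 -11.  114.1] [ -0.12 -16.23   0.06]
row [351.3  69.  113.9] [ -0.12 -16.23   0.06]
```

```bash
python3 mv.py .371 .230 .155 12.7|tail -1
```

```text
row [354.3 -11.  103.3] [ -0.12 -16.23   0.06]
```

Emit:
play_rows:
  targets:
    - [[44,-11,13,0,-2,0],[88,-11,26,0,-4,0],[132,-11,39,0,-6,0],[176,-11,52,0,-8,0],[220,-11,65,0,-10,0],[264,-11,78,0,-12,0],[308,-11,91,0,-14,0],[354,-11,103,0,-16.2,0]]

```text
clock: 5.1
tcp_pos: [0.3704, 0.2308, 0.3213]
tcp_rot: [0.442, -0.441, -0.552, 0.553]
wrist_force: [1.3, -0.5, -1.1]
finger_gap: 0.0137
```

Emit:
play_rows:
  targets:
    - [[0,0,0,0,0,0],[0,0,0,0,0,0],[0,0,0,0,0,0]]

```text
clock: 5.4
tcp_pos: [0.3717, 0.2287, 0.3219]
tcp_rot: [0.442, -0.442, -0.551, 0.553]
wrist_force: [-0.0, -1.5, -0.9]
finger_gap: 0.0136
```

```bash
python3 mv.py .371 .230 .155 12.7;python3 mv.py .371 .230 .074 12.7|tail -1; python3 - <<'E'
from bench import *
from h import *
for n in ("top","side"):
    c=camera_params(n); p,d=read_camera(n)
    np.savez(n+"3.npz",p=p,d=d,K=c["intrinsics"],V=c["view"])
    cv2.imwrite(f"pics/{n}3.png",p[:,:,::-1])
E
```

```text
t 5.4 tcp [0.3717 0.2287 0.3219] gap 0.0136 F [-0.  -1.5 -0.9] q [ 0.43 -0.27  2.02 -0.    1.39 -1.36]
axes
 [[-0.22 -0.   -0.98]
 [ 0.98 -0.   -0.22]
 [-0.   -1.    0.  ]]
row [ 1.5 -0.1  0.3] [-0.13 -0.07 -0.06]
row [ 1.5 80.9  0.2] [-0.13 -0.07 -0.06]
```

View pics/top3.png

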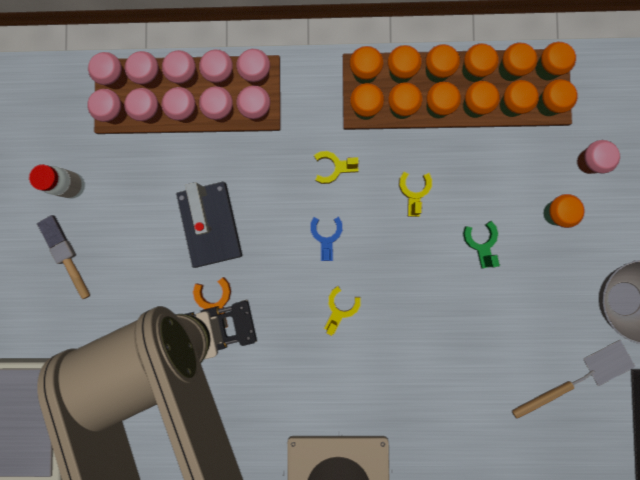

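View pics/side3.png

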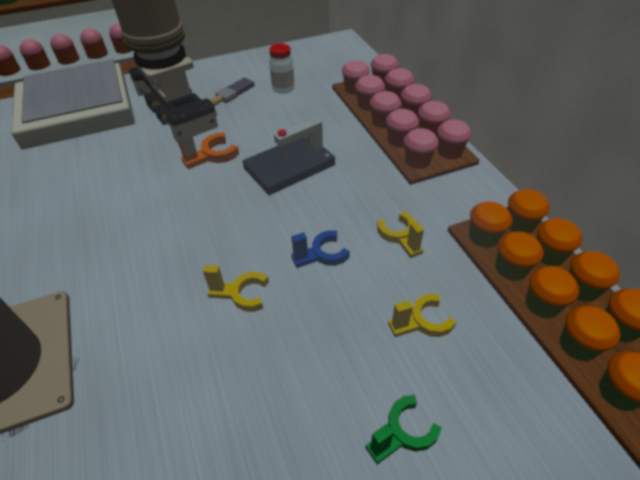

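The top view shows the ring at (212,293), gap facing the bracket. I'll measure its lateral offset from the rod in the bracket frame, using the same camera.

```bash
python3 - <<'E'
from h import *
rod=np.array([.5566,.272]);a=np.radians(12.7)
for n,box in (("top3.npz",(185,270,240,310)),("side3.npz",(180,125,245,170))):
    p,d,K,V=load(n); hsv=cv2.cvtColor(p,cv2.COLOR_RGB2HSV)
    m=cv2.inRange(hsv,(5,120,40),(17,255,255))>0; k=np.zeros_like(m);u0,v0,u1,v1=box;k[v0:v1,u0:u1]=1
    P,u,v=cloud(d,K,V,m&k); P=P[(P[:,2]>.118)&(P[:,2]<.14)]
    e=P[:,:2]-rod; x=e@[np.cos(a),np.sin(a)]; y=e@[-np.sin(a),np.cos(a)]
    print(n,len(P),"x",x.min(),x.max(),"y",y.min(),y.max(),"z",np.median(P[:,2]))
    # steel rod/nut in same frame
    m=(cv2.inRange(hsv,(0,150,80),(4,255,255))>0); k[:]=0
    bb=(185,210,215,245) if n[0]=='t' else (270,120,300,150)
    k[bb[1]:bb[3],bb[0]:bb[2]]=1
    P,u,v=cloud(d,K,V,m&k); print("nut",len(P),P.mean(0).round(4),(P.min(0)+P.max(0))/2)
E
```

```text
top3.npz 461 x -0.16628396611531793 -0.11005955025648333 y -0.035562573695194714 0.03378429038691659 z 0.12744905804431603
nut 55 [0.5581 0.2754 0.0961] [0.55750161 0.27619903 0.09525498]
side3.npz 704 x -0.20359012516309585 -0.10969958790793921 y -0.03960060289392438 0.031803763442542966 z 0.12688931085934008
nut 15 [0.5602 0.2712 0.0977] [0.5595516  0.27088414 0.09740617]
```

Emit:
play_rows:
  targets:
    - [[3,30,0,0,0,0],[3,60,0,0,0,0],[3,78,0,0,0,0],[3,80,0,0,0,0],[3,80,0,0,0,0],[3,80,0,0,0,0]]

```text
clock: 6.1
tcp_pos: [0.372, 0.2321, 0.2445]
tcp_rot: [-0.442, 0.442, 0.552, -0.551]
wrist_force: [-0.3, 0.3, -0.8]
finger_gap: 0.014
```

Emit:
play_rows:
  targets:
    - [[0,0,-20,0,0,0],[0,0,-40,0,0,0],[0,0,-60,0,0,0],[0,0,-70,0,0,0],[0,0,-70,0,0,0],[0,0,-70,0,0,0]]

```text
clock: 6.7
tcp_pos: [0.4392, 0.2476, 0.2434]
tcp_rot: [0.442, -0.442, -0.552, 0.552]
wrist_force: [0.3, -0.5, -1.1]
finger_gap: 0.0137
```

```bash
python3 mv.py .4975 .2587 .074 12.7; python3 - <<'E'
from bench import *
from h import *
ims=[]
for n,(u0,v0,u1,v1) in (("top",(160,170,280,320)),("side",(160,80,360,220))):
    c=camera_params(n); p,d=read_camera(n)
    np.savez(n+"4.npz",p=p,d=d,K=c["intrinsics"],V=c["view"])
    cv2.imwrite(f"pics/{n}4.png",cv2.resize(p[v0:v1,u0:u1],None,fx=4,fy=4,interpolation=2)[:,:,::-1])
E
```

```text
t 6.7 tcp [0.4392 0.2476 0.2434] gap 0.0137 F [ 0.3 -0.5 -1.1] q [ 0.41  0.01  1.92  0.    1.21 -1.38]
axes
 [[-0.22 -0.   -0.98]
 [ 0.98 -0.   -0.22]
 [ 0.   -1.    0.  ]]
row [ -2.    2.4 -59.3] [-0.02 -0.04  0.  ]
```

View pics/top4.png

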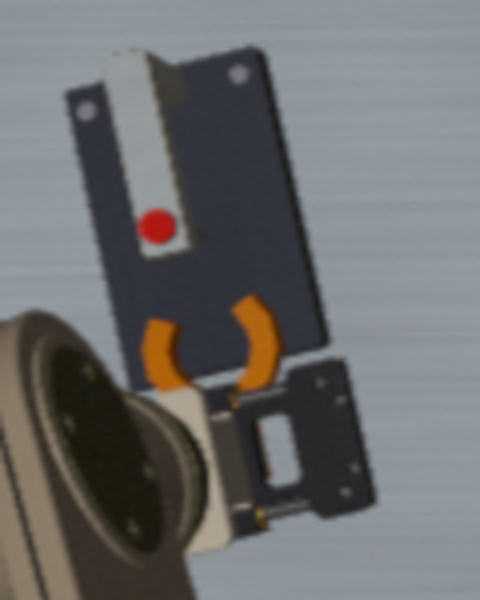

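View pics/side4.png

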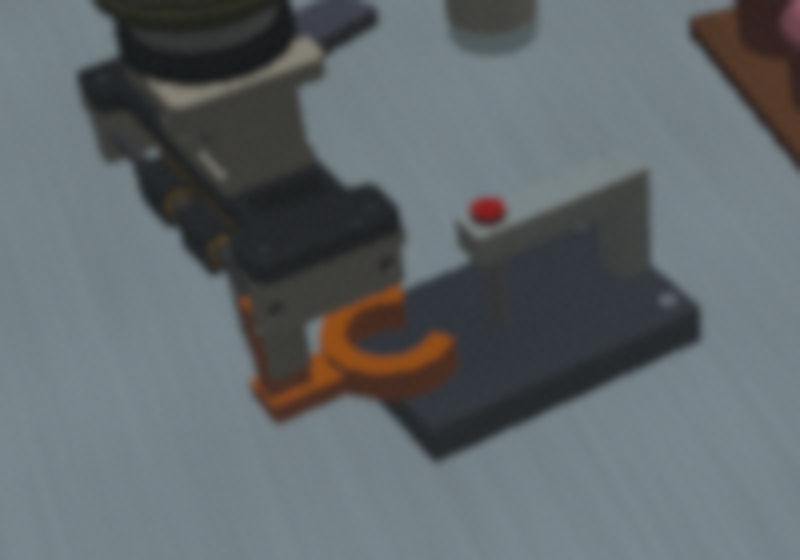

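```bash
python3 - <<'E'
from h import *
rod=np.array([.5566,.272]);a=np.radians(12.7)
def fr(P):
    e=P[:,:2]-rod; return e@[np.cos(a),np.sin(a)],e@[-np.sin(a),np.cos(a)]
for n,box in (("top4.npz",(192,238,235,275)),("side4.npz",(235,145,280,185))):
    p,d,K,V=load(n); hsv=cv2.cvtColor(p,cv2.COLOR_RGB2HSV)
    m=cv2.inRange(hsv,(5,120,40),(17,255,255))>0; k=np.zeros_like(m);u0,v0,u1,v1=box;k[v0:v1,u0:u1]=1
    P,u,v=cloud(d,K,V,m&k); print("z",np.percentile(P[:,2],[5,50,95]))
    P=P[(P[:,2]>.042)&(P[:,2]<.056)]
    x,y=fr(P); print(n,len(P),"x",x.min(),x.max(),"y",y.min(),y.max())
    # base top: dark, depth ~0.025
    k[:]=0; b=(160,170,260,290) if n[0]=='t' else (235,120,345,200); k[b[1]:b[3],b[0]:b[2]]=1
    P,u,v=cloud(d,K,V,(hsv[:,:,2]<90)&k); P=P[(P[:,2]>.021)&(P[:,2]<.029)]
    r=cv2.minAreaRect((P[:,:2]*1000).astype(np.float32)); x,y=fr(P)
    print("base",len(P),r, "x",np.percentile(x,[.5,99.5]),"y",np.percentile(y,[.5,99.5]), "z",P[:,2].mean())
E
```

```text
z [0.03209692 0.04849606 0.05226406]
top4.npz 293 x -0.08658169808388047 -0.039017793233816905 y -0.031601167103061246 0.03915587797105933
base 2710 ((567.51220703125, 277.7957763671875), (168.5893096923828, 108.74423217773438), 12.601367950439453) x [-0.07129036  0.0951166 ] y [-0.05059923  0.05648653] z 0.02486506232510902
z [0.03686016 0.04753319 0.05180362]
side4.npz 458 x -0.11794190436900125 -0.037456008732208175 y -0.035381445287351265 0.03191474455236256
base 1944 ((569.1142578125, 275.803466796875), (168.7442169189453, 112.09429168701172), 12.829479217529297) x [-0.06980402  0.09516175] y [-0.05427483  0.05183862] z 0.026250638998292723
```

Ring and bracket are aligned within about 1 mm laterally in both views, with the underside about 5 mm above the base. Sliding on.

Emit:
play_rows:
  targets:
    - [[0,0,-12,0,0,0],[0,0,-24,0,0,0],[0,0,-36,0,0,0],[0,0,-48,0,0,0],[0,0,-58,0,0,0],[0,0,-62,0,0,0],[0,0,-62,0,0,0],[0,0,-62,0,0,0]]

```text
clock: 7.6
tcp_pos: [0.4995, 0.2612, 0.2429]
tcp_rot: [0.442, -0.442, -0.552, 0.552]
wrist_force: [0.3, 0.5, -1.1]
finger_gap: 0.0135
```

```bash
python3 mv.py .4975 .2587 .070 12.7; python3 - <<'E'
from bench import *
from h import *
ims=[]
for n,(u0,v0,u1,v1) in (("top",(160,170,280,320)),("side",(160,80,360,220))):
    c=camera_params(n); p,d=read_camera(n)
    np.savez(n+"5.npz",p=p,d=d,K=c["intrinsics"],V=c["view"])
    cv2.imwrite(f"pics/{n}5.png",cv2.resize(p[v0:v1,u0:u1],None,fx=4,fy=4,interpolation=2)[:,:,::-1])
E
```

```text
t 7.6 tcp [0.4995 0.2612 0.2429] gap 0.0135 F [ 0.3  0.5 -1.1] q [ 0.39  0.17  1.75 -0.    1.22 -1.4 ]
axes
 [[-0.22 -0.   -0.98]
 [ 0.98 -0.   -0.22]
 [-0.   -1.    0.  ]]
row [-2.   5.9  2.5] [-0.04 -0.03 -0.01]
```

View pics/side5.png

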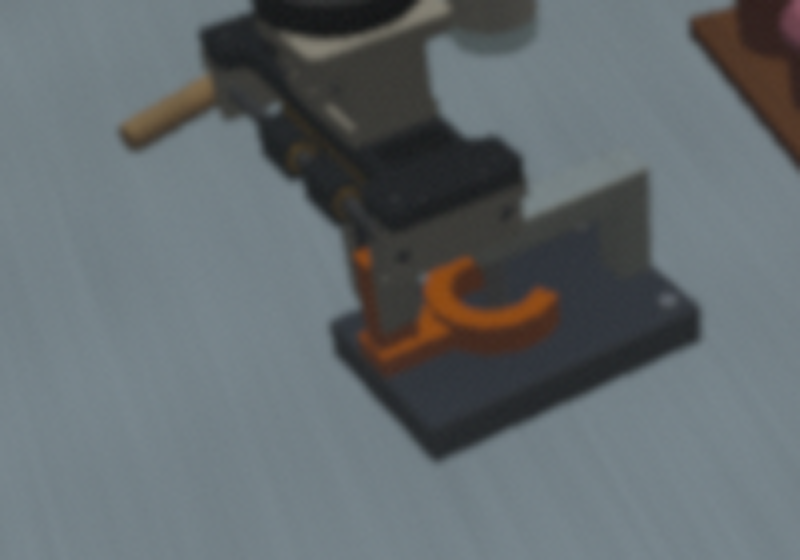

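View pics/top5.png

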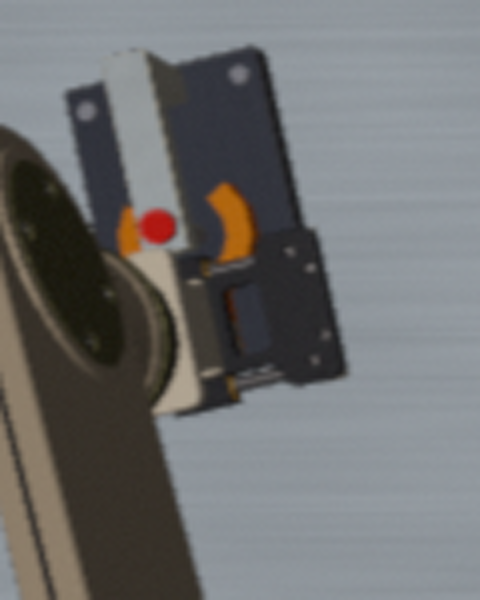

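The ring is around the rod: the rod foot, previously near (500,318) in the side crop, is now within the ring. No contact forces. Lowering about 5 mm and releasing.

Emit:
play_rows:
  targets:
    - [[0,2,0,0,0,0],[0,4,0,0,0,0],[0,4.5,0,0,0,0],[0,4.5,0,0,0,0],[0,4.5,0,0,0,0]]

```text
clock: 8.2
tcp_pos: [0.4999, 0.2613, 0.2386]
tcp_rot: [0.442, -0.442, -0.552, 0.552]
wrist_force: [-0.1, 0.3, -0.7]
finger_gap: 0.0137
```

Emit:
play_rows:
  targets:
    - [[0,0,0,0,0,0],[0,0,0,0,0,0],[0,0,0,0,0,0],[0,0,0,0,0,0],[0,0,0,0,0,0],[0,0,0,0,0,0]]
  hand: 50

```text
clock: 8.8
tcp_pos: [0.4999, 0.2613, 0.2386]
tcp_rot: [-0.442, 0.442, 0.552, -0.552]
wrist_force: [-0.2, 0.0, -0.1]
finger_gap: 0.0498
```

```bash
python3 mv.py .4975 .2587 .25 12.7
```

```text
t 8.8 tcp [0.4999 0.2613 0.2386] gap 0.0498 F [-0.2  0.  -0.1] q [ 0.39  0.18  1.75 -0.    1.21 -1.4 ]
axes
 [[-0.22  0.   -0.98]
 [ 0.98 -0.   -0.22]
 [-0.   -1.   -0.  ]]
row [  -2.  -178.4    2.9] [ 0.   -0.03 -0.  ]
```

Straight up, then back toward the robot to clear the view.

Emit:
play_rows:
  targets:
    - [[0,-15,0,0,0,0],[0,-45,0,0,0,0],[0,-85,0,0,0,0],[0,-120,10,0,0,0],[0,-130,50,0,0,0],[0,-130,90,0,0,0],[0,-130,120,0,0,0],[0,-130,120,0,0,0]]

```text
clock: 9.6
tcp_pos: [0.3803, 0.2346, 0.3696]
tcp_rot: [-0.442, 0.441, 0.552, -0.552]
wrist_force: [0.5, 0.6, -1.0]
finger_gap: 0.0499
```

```bash
python3 - <<'E'
from bench import *
from h import *
rod=np.array([.5575,.274]);a=np.radians(12.7)
V4={}
for n,(u0,v0,u1,v1) in (("top",(160,170,280,320)),("side",(160,80,360,220))):
    c=camera_params(n); p,d=read_camera(n);K,V=c["intrinsics"],c["view"]
    np.savez(n+"6.npz",p=p,d=d,K=K,V=V)
    cv2.imwrite(f"pics/{n}6.png",cv2.resize(p[v0:v1,u0:u1],None,fx=4,fy=4,interpolation=2)[:,:,::-1])
    hsv=cv2.cvtColor(p,cv2.COLOR_RGB2HSV)
    m=cv2.inRange(hsv,(5,120,40),(17,255,255))>0; k=np.zeros_like(m); k[v0:v1,u0:u1]=1
    P,u,v=cloud(d,K,V,m&k); e=P[:,:2]-rod; x=e@[np.cos(a),np.sin(a)]; y=e@[-np.sin(a),np.cos(a)]
    r=(P[:,2]<.052)&(P[:,2]>.037)&(x>-.04); f=P[:,2]>.08
    print(n,"ring x",x[r].min(),x[r].max(),"y",y[r].min(),y[r].max(),"z med",np.median(P[r,2]))
    A=np.c_[x[r],y[r],np.ones(r.sum())]; print("tilt",np.linalg.lstsq(A,P[r,2],rcond=None)[0])
    if f.sum(): print("fin top",x[f].mean(),y[f].mean(),P[f,2].max())
E
python3 mv.py .4975 .2587 .25 12.7 | head -1
```

```text
top ring x -0.03963582374189232 0.021872513889135796 y -0.03238949551340616 0.0381249562329928 z med 0.04273605605841751
tilt [0.01106588 0.00699409 0.04278966]
fin top -0.056033019964647414 0.0014048660641113697 0.28828146734232724
side ring x -0.03990494147680706 0.26209620205140893 y -0.0381237293430519 0.08314650298348068 z med 0.04386744404967307
tilt [0.0106501  0.0145137  0.04325371]
fin top -0.05983536354507289 -0.004356529098218376 0.09299165934295392
t 9.7 tcp [0.3827 0.2351 0.37  ] gap 0.0502 F [-0.1  0.3  0.7] q [ 0.44 -0.27  1.94 -0.    1.48 -1.36]
```

View pics/side6.png

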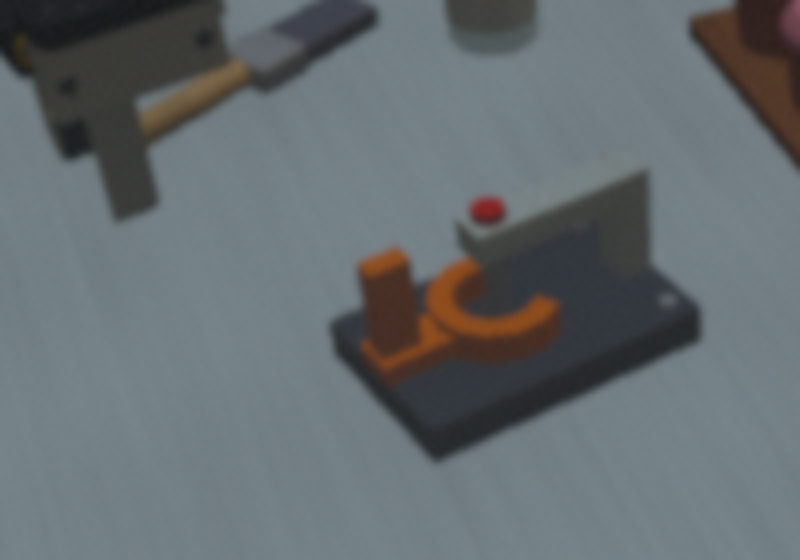

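View pics/top6.png

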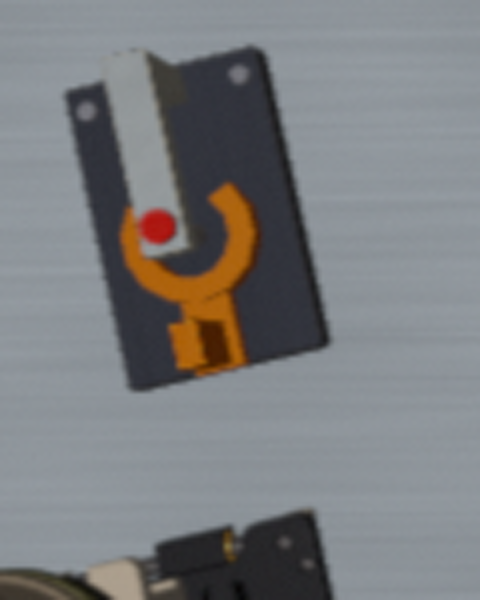

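The ring lies flat, its top at z = 43 mm (25 + 18), with the rod inside and the gripper clear. Last check is green and blue, then hand in.

```bash
python3 - <<'E'
from h import *
for b in ((300,205,355,275),(455,215,510,275)):
    a=[load(f)[0][b[1]:b[3],b[0]:b[2]].astype(int) for f in ("top0.npz","top6.npz")]
    print(abs(a[0]-a[1]).mean(),(abs(a[0]-a[1]).max(2)>60).sum())
from bench import ticket
print(ticket.sign_off())
E
```

```text
8.162943722943723 0
7.496161616161616 0
the job is handed in; nothing more can be done
None
```

I picked up the orange spacer by its fin, slid it along the bracket's +x onto the steel rod, lowered it onto the base and backed the gripper off. The job is handed in at about 9.7 s, with no verdict reported.

- **Height and tilt:** the ring's top measured 43–44 mm, so its underside sits at 25–26 mm, on the base top. The plane fit gave about 1° of tilt.
- **Position:** in both camera views the rod is inside the ring, with the ring centre within about 5 mm of the rod's axis (limit 18 mm). The top and side cameras disagreed by 3–5 mm on lateral position, so I aligned ring and bracket within each camera, where they agreed to about 1 mm.
- **Final-check outliers:** the side camera's ring extents and the top camera's fin height were spoiled by stray orange-coloured points. I relied on the top camera's extents and the pictures instead.
- **Green and blue:** the patches around both spacers in the top view are unchanged from the start.
- **Gripper:** it ended open, well clear of the bracket, with wrist forces at noise level throughout.

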